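# Set up the kitchen food photo

### The job

Get the shot of the dish ready: take the wooden board out of its rack and lean it, about 20 degrees back from upright and roughly centred, with its bottom edge on the worktop, against the front of the low white canister (the face towards the dish), and let go of it. Then lift the dish with the tomato at least 3 cm off the worktop and only then turn it about a quarter turn, so that its arch stands parallel to the canister's front, keeping the dish level and the tomato in its middle. Finish still holding the dish still and level, 5 to 12 cm above the worktop, centred in front of the leaning board, clear of it but within 30 cm of the canister's front; do not disturb the phone, mug or pepper mill.

Things in the scene. Friction and masses are not known exactly. Their poses are not given: they have to be found in the camera images.
- board: Small flat wooden serving board, 130 wide x 12 thick x 150 mm tall, 0.18 kg, loose, at first standing upright on a 130 mm edge in the rack's slot, its underside 10 mm above the worktop. Origin: centre of its bottom edge face; x along the width, y through the thickness, z up the board.
- rack: Fixed wooden slotted rack near the right front of the work: base plate 150 x 90 x 10 mm, on it two 12 mm thick ribs along x, 40 mm tall (tops 50 mm above the worktop), forming a 16 mm wide slot in which the board stands. Origin at the centre of its underside; x along the slot.
- canister: Low rectangular white ceramic canister, 140 (x) x 80 (y) x 100 mm tall, too heavy to move, on the left. Origin: centre of the underside, z up. Its front is the flat 140 x 100 mm face 40 mm from the origin towards its own -y, looking to the robot's right, towards the dish; x runs along that face.
- dish: Round shallow white dish, 158 mm across, 22 mm deep, with a carrying arch, 0.35 kg, loose. Origin: centre of the underside, z up. Floor 6 mm up, flat 8 mm around the centre, then rising 12 deg to the rim. Steel posts at x = +-71 mm carry a straight wooden crossbar along the dish's x axis: 156 mm long, 14 mm square, top 132 mm above the underside. A half turn changes nothing.
- dish_bar (a point): Middle of the dish's crossbar, 125 mm above the dish's underside, the place to pinch it; same axes as the dish.
- dish_middle (a point): Point above the dish's centre, 26 mm above its underside: where the tomato's centre is when it lies exactly in the middle.
- tomato_center (a point): Centre of a loose round tomato, 40 mm across, 40 g, lying in the middle of the dish; it rolls if the dish is tipped or jerked.
- phone: Bystander: phone held crosswise on a little stand with a 70 mm round foot, 150 mm wide, 142 mm tall in all, loose. Origin at the centre of its underside; the phone's width runs along x.
- mug: Bystander: blue mug, 80 mm across, 90 mm tall, handle at its own +y, loose. Origin at the centre of its underside.
- mill: Bystander: dark wooden pepper mill, 54 mm across, 135 mm tall, loose. Origin at the centre of its underside.
Mind the look-alikes: they are no part of the job. Leave any orange or red look-alike of the canister alone.

How it is judged (in metres and radians):
On the way, in this order (a step that is already met when the one before it is completed fails the run):
1. the board leans on the canister's front, its bottom edge on the worktop, let go (angle between board's own z axis and vertical between 0.17 and 0.61 rad and contact force between board and canister above 0.03 N and height (world z) of board below 0.012 m and contact force between the fingers and board below 0.05 N and y of board in the frame of canister below -0.045 m and x of board in the frame of canister between -0.04 and 0.04 m), for 0.3 s.
2. the dish is held at least 3 cm off the worktop, not yet turned, the tomato in its middle (height (world z) of dish above 0.03 m and contact force between the fingers and dish above 1 N and angle between the x axis of dish and the x axis of canister, either way round above 0.85 rad and distance between tomato_center and dish_middle below 0.03 m), for 0.1 s.
At the end, for the whole second after the job is handed in: Board let go, leaning 10-35 deg on the canister's front, foot on the worktop, within 40 mm of its middle. Dish held still, base 50-120 mm up, within 5 deg of level, arch within 12 deg of parallel, within 60 mm sideways, 60-320 mm ahead of the front, touching neither; tomato within 30 mm of centre (all of step 1 and height (world z) of dish between 0.05 and 0.12 m and contact force between the fingers and dish above 1 N and angle between dish's own z axis and vertical below 0.09 rad and angle between the x axis of dish and the x axis of canister, either way round below 0.21 rad and distance between tomato_center and dish_middle below 0.03 m and x of dish in the frame of canister between -0.06 and 0.06 m and y of dish in the frame of canister between -0.36 and -0.1 m and linear speed of dish below 0.02 m/s and contact force between dish and board below 0.05 N and contact force between dish and canister below 0.05 N); the arm keeps its last pose, push and grip.
It fails at once if the tomato leaves the middle of the dish (more than 30 mm off) (not (distance between tomato_center and dish_middle below 0.03 m)).
It fails at once if the dish is tipped more than 12 degrees (angle between dish's own z axis and vertical above 0.21 rad).
It fails at once if the phone is disturbed (moved over 25 mm) (distance of phone from where it was at the start of the episode above 0.025 m).
It fails at once if the mug is disturbed (moved over 25 mm) (distance of mug from where it was at the start of the episode above 0.025 m).
It fails at once if the pepper mill is disturbed (moved over 25 mm) (distance of mill from where it was at the start of the episode above 0.025 m).
It also fails if it takes over 69 s, if anything falls off the work surface, if the arm or the gripper's body presses on something with over 40 N, if the wrist force passes 120 N, or if a joint passes its speed limit or range.

### The arm

A 6-joint arm with a two-finger parallel gripper is mounted at the origin on the work surface. World frame = base frame: x ahead of the robot, y to its left, z up, the work surface at z = 0. Lengths are in m, angles in degrees, forces in N, time in s.
With the tool pointing down it reaches from about 0.3 to 0.825 m from the base axis. Payload 5.4 kg.
Tool frame: the origin (TCP) lies midway between the tips of the shut fingers; the grasp point (between the pads) lies 19 mm behind it; x points along the fingers, y is the direction in which the jaws open and shut, and the axes are right-handed (so a half turn about x gives the same grasp; the last joint's range is limited). The gripper opens to 92 mm and grips with 3 to 60 N. Pads are 20 mm wide; open, the fingers measure 128 mm over their backs; the gripper's body (75 mm by 189 mm) begins 69 mm behind the grasp point.
Start: joints at [54.483, 9.076, 91.501, -0, 79.423, -12.038], TCP at [0.229, 0.527, 0.215] pointing down, gripper open.
Joint ranges: [-166.64, 166.64], [-54.1, 131.32], [10.49, 154.53], [-73.88, 253.88], [9.74, 151.15], [-171.62, 171.62]. Speed limits (degrees/s): [147.25, 147.25, 180, 180, 180, 180].

### API

Orientations are given as a 3x3 rotation matrix whose columns are the frame's x, y, z axes.
In Python, from cell import arm gives the robot as it stands.
- The arm moves only by the tool play_rows, never from a script. Its argument "series" is a list of rows, each a list of 7 numbers: the closure, from -1 (fully open) to 1 (shut), so that 0 is half open, then the shift along the tool's x, y, z in mm, then the turn, a rotation vector about the tool's x, y, z in units of 6 degrees (1.0 is 6 degrees). In form: [[jaw, tx, ty, tz, rx, ry, rz], ...]. A call has exactly 8 rows; each row is the pose to reach, as a shift and turn from the pose commanded when the call began, along the tool's axes at that moment; what a row does not reach only later rows make up. A row lasts 1/10 s, in which the tool goes at most 50 mm and 8.59 degrees, less where a joint would pass 70% of its speed; a pose out of reach is approached as far as the arm can. A call with a gripper value outside its range is refused whole. The fingers move at their own pace and stop on an object; "grip_force" is the grip in N (left out, the last holds). Time passes only in rows, so rows that repeat a pose let the fingers close, or fill a call up. It gives the time, the measured TCP pose, the force and the opening at its end, in the units of the state.
- arm.state(): the state, without advancing time (a new reading comes with each control period).
- arm.capture(name): name is "scene" or "top"; returns a dict with "img" (420x560x3 uint8, red, green, blue), "K" (3x3 intrinsics, pixels), "origin" and "attitude" of the camera in the world. Camera axes: x right, y down, z forward; pixel columns grow to the right and rows downward; lengths in m; the calibration is good to about 2 mm. A picture is of the moment at which its call begins. There is no depth.
- arm.sign_off(): hands the job in, once; it reports no verdict.
The state is a dict: "time": time; "joint_positions": joint angles; "joint_vel": joint speeds; "effort": joint torques, N m; "position": TCP position; "orientation": TCP orientation; "ft_force": force on the tool from outside, world axes, zero at the start; "wrist_torque": the same for the moment, N m; "width": finger opening in m.
Only numpy, scipy, OpenCV 4.12 (cv2) and the standard library are available. Lean on these libraries where they do the work, as an engineer would, in place of code of your own. Each camera call takes 0.05 s, during which the arm holds its last target. There are 200 camera calls.

## Working session

There is one attempt and no reset: what is moved stays moved. The work goes in short steps, Python scripts to look and compute and a tool call to move; the robot and the scene stay as the last step left them, time stands still between calls to the robot, and variables do not carry over. Pictures are saved under pics/ and viewed, about 8 in all and at most 12, crops included, and the job is handed in when it is done.

Besides the shell and the picture viewer there is one more tool, called after "Call:" by a JSON object that holds its "api" and its "payload", one argument or row to a line. play_rows: Moves the arm, as the interface text tells. Its arguments: {"type":"object","properties":{"series":{"type":"array","items":{"type":"array","items":{"type":"number"}}},"grip_force":{"type":"number"}},"required":["series"]}

```bash
mkdir -p pics; ls
cat > h.py <<'E'
import numpy as np, cv2
from cell import arm
def cap(n,f):
    c=arm.capture(n); cv2.imwrite('pics/'+f,cv2.cvtColor(c['img'],cv2.COLOR_RGB2BGR)); np.savez(f'pics/{f}.npz',**{k:np.array(c[k]) for k in('img','K','origin','attitude')}); return c
def px2w(c,u,v,z):
    d=np.array(c['attitude'])@np.linalg.inv(c['K'])@[u,v,1.]; o=np.array(c['origin']); return o+d*(z-o[2])/d[2]
def w2px(c,p):
    q=np.array(c['K'])@(np.array(c['attitude']).T@(np.array(p)-c['origin'])); return q[:2]/q[2]
E
python3 - <<'E'
from h import *
for n in('scene','top'):
    c=cap(n,n+'0.png'); print(n,c['K'],c['origin'],c['attitude'])
s=arm.state(); print(s)
E
```

```text
pics
scene [[498.08305861   0.         274.3084535 ]
 [  0.         498.08305861 212.43693624]
 [  0.           0.           1.        ]] [ 1.42648751 -0.21591539  0.86681413] [[ 0.28088916  0.6040925  -0.74577043]
 [ 0.95972662 -0.18093463  0.21491272]
 [-0.00510854 -0.77610238 -0.63058623]]
top [[449.82810181   0.         280.24453943]
 [  0.         449.82810181 209.89158222]
 [  0.           0.           1.        ]] [0.4689753  0.081291   1.34238977] [[ 0.02810165 -0.99906915  0.03272811]
 [-0.99921924 -0.02898534 -0.02684691]
 [ 0.02777055 -0.03194811 -0.99910366]]
{'time': 0.1, 'joint_positions': array([ 5.44827789e+01,  9.11020039e+00,  9.15641086e+01, -9.20147862e-04,
        7.94248600e+01, -1.20360759e+01]), 'joint_vel': array([ 0.01515071, -0.11511667, -0.18749401,  0.04387569,  0.03298464,
       -0.04777281]), 'effort': array([-4.01822272e-04, -3.86506784e+01, -3.22958457e+01,  7.03577721e-02,
        3.39300348e-02, -5.82231291e-05]), 'position': array([0.22877478, 0.52690478, 0.21371344]), 'orientation': array([[-9.92669024e-04,  3.98443705e-01,  9.17192253e-01],
       [-1.41796053e-03,  9.17191222e-01, -3.98444792e-01],
       [-9.99998502e-01, -1.69606621e-03, -3.45489869e-04]]), 'ft_force': array([ 0.61990894,  0.22033762, -0.38929247]), 'wrist_torque': array([-0.06675163, -0.0461154 , -0.02190587]), 'width': 0.09196581557016423}
```

View pics/scene0.png

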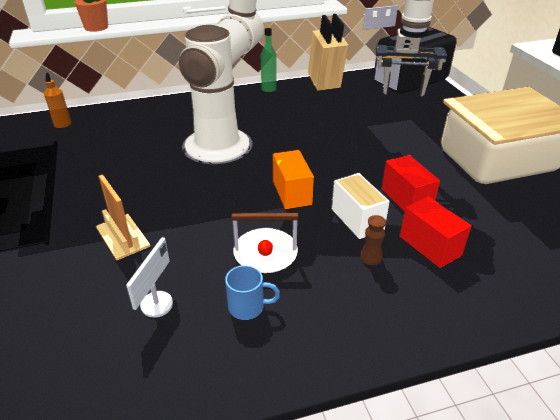

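View pics/top0.png

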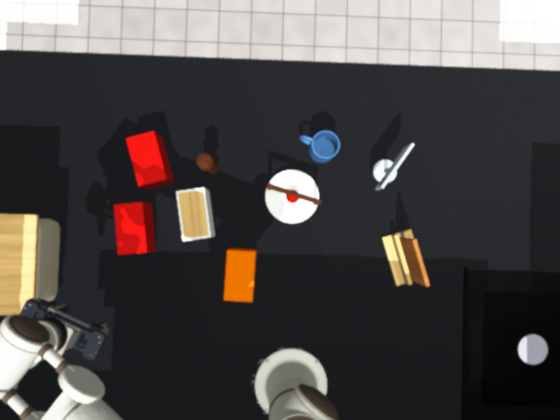

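The scene shows an orange block at (292,178), two red blocks at (410,185) and (435,230), and a white canister with a wooden lid at (360,205). In the top view the canister is at (195,214), the dish at (292,196), and the rack with the board at (405,258). The mill is at (206,161), the mug at (323,146) and the phone at (390,170). Only the white one can be the canister, so I'll enlarge to confirm it.

Run:
```python
import cv2
a=cv2.imread('pics/top0.png')
cv2.imwrite('pics/c1.png',cv2.resize(a[130:280,160:340],None,fx=4,fy=4,interpolation=cv2.INTER_CUBIC))
cv2.imwrite('pics/c2.png',cv2.resize(a[140:300,340:440],None,fx=3.75*1,fy=3.75,interpolation=cv2.INTER_CUBIC))
b=cv2.imread('pics/scene0.png')
r=cv2.resize(b[165:265,85:185],None,fx=4,fy=6,interpolation=cv2.INTER_CUBIC)
cv2.imwrite('pics/c2.png',cv2.hconcat([cv2.imread('pics/c2.png'),r]))
```

```text
(no output)
```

View pics/c1.png

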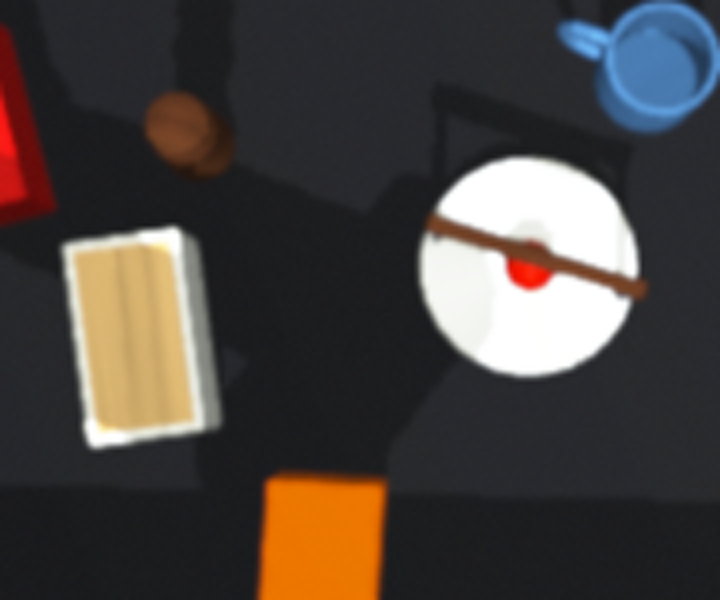

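View pics/c2.png

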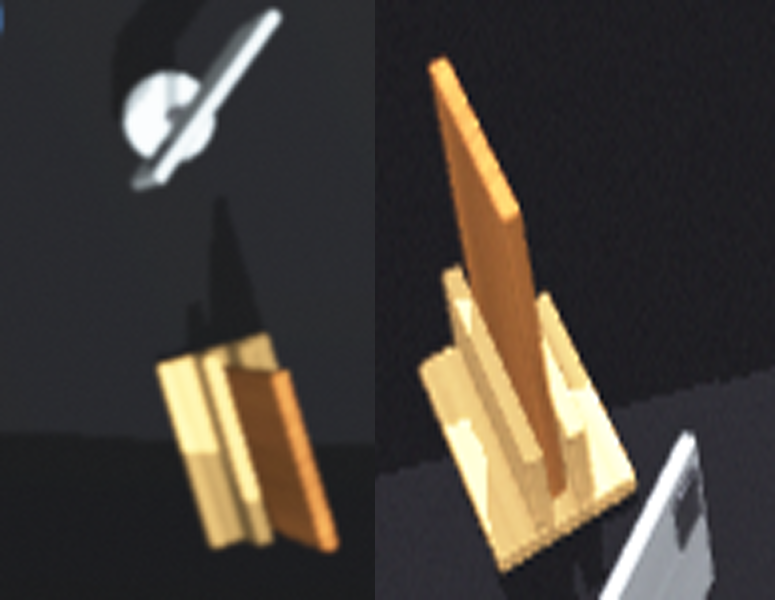

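The crops confirm the white canister with the wooden lid, its front towards the dish, plus the bar ends and the board's top edge. Now converting to positions.

```bash
cat >> h.py <<'E'
def load(f): return dict(np.load(f'pics/{f}.npz'))
E
python3 - <<'E'
from h import *
t=load('top0.png');s=load('scene0.png')
np.set_printoptions(precision=4,suppress=True)
C1=lambda X,Y,z:px2w(t,160+(X+.5)/4-.5,130+(Y+.5)/4-.5,z)
C2=lambda X,Y,z:px2w(t,340+(X+.5)/3.75-.5,140+(Y+.5)/3.75-.5,z)
S2=lambda X,Y,z:px2w(s,85+(X-375+.5)/4-.5,165+(Y+.5)/6-.5,z)
k=np.array([C1(63,243,.1),C1(181,228,.1),C1(205,430,.1),C1(92,447,.1)])
print('can',k,k.mean(0),[np.linalg.norm(k[i]-k[i-1]) for i in range(4)])
print('front base',C1(220,424,0))
d=k[1]-k[2];d2=k[0]-k[3];print('can x dir',np.degrees(np.arctan2((d+d2)[1],(d+d2)[0])))
b=np.array([C1(430,222,.132),C1(646,290,.132)]);print('bar',b,b.mean(0),np.linalg.norm(b[0]-b[1]),np.degrees(np.arctan2(*(b[0]-b[1])[[1,0]])))
print('dish',C1(529,266,.022),'tom',C1(529,268,.026))
q=np.array([C2(274,371,.16),C2(290,371,.16),C2(338,550,.16),C2(322,548,.16)])
print('board',q,q.mean(0),[np.linalg.norm(q[i]-q[i-1]) for i in range(4)])
e=(q[0]+q[1]-q[2]-q[3]);print(np.degrees(np.arctan2(e[1],e[0])))
q=np.array([S2(432,65,.16),S2(448,58,.16),S2(523,212,.16),S2(499,221,.16)])
print('board scene',q,q.mean(0),[np.linalg.norm(q[i]-q[i-1]) for i in range(4)])
e=(q[2]+q[3]-q[0]-q[1]);print(np.degrees(np.arctan2(e[1],e[0])))
print('mill',C1(180,130,.135),'mug',C1(658,60,.09),'phone base',C2(168,115,0),C2(280,12,.142),C2(165,180,.142))
print('orange',C1(265,475,.1),C1(385,480,.1))
E
```

```text
can [[0.555  0.3378 0.1   ]
 [0.5678 0.2574 0.1   ]
 [0.4293 0.2364 0.1   ]
 [0.4156 0.3131 0.1   ]] [0.4919 0.2862 0.1   ] [np.float64(0.14158556614620066), np.float64(0.081418936509529), np.float64(0.14005441759024378), np.float64(0.0779604383705427)]
front base [0.4309 0.2379 0.    ]
can x dir 9.355385343954358
bar [[ 0.5744  0.086   0.132 ]
 [ 0.5328 -0.0611  0.132 ]] [0.5536 0.0125 0.132 ] 0.15284712459295108 74.22290785319082
dish [0.5537 0.0127 0.022 ] tom [0.552  0.0129 0.026 ]
board [[ 0.442  -0.3032  0.16  ]
 [ 0.4423 -0.3146  0.16  ]
 [ 0.3173 -0.351   0.16  ]
 [ 0.3185 -0.3396  0.16  ]] [ 0.38   -0.3271  0.16  ] [np.float64(0.12874028291888032), np.float64(0.01139500492386618), np.float64(0.1301186578306315), np.float64(0.011450824511525808)]
16.3316616709824
board scene [[ 0.3255 -0.3516  0.16  ]
 [ 0.3231 -0.342   0.16  ]
 [ 0.4442 -0.3026  0.16  ]
 [ 0.446  -0.3162  0.16  ]] [ 0.3847 -0.3281  0.16  ] [np.float64(0.1256529073193621), np.float64(0.009962676395571864), np.float64(0.12735467068566098), np.float64(0.01378813399775)]
17.197295603801184
mill [0.6308 0.2553 0.135 ] mug [ 0.6968 -0.0704  0.09  ] phone base [ 0.6414 -0.2655  0.    ] [ 0.7003 -0.3086  0.142 ] [ 0.5763 -0.2276  0.142 ]
orange [0.3996 0.1943 0.1   ] [0.3983 0.1119 0.1   ]
```

Call:
{"api": "play_rows", "payload": {
  "series": [
    [-1,-15,-26,37,1.25,0,0],
    [-1,-30,-52,74,2.5,0,0],
    [-1,-45,-78,111,3.75,0,0],
    [-1,-60,-104,148,5,0,0],
    [-1,-75,-130,185,6.25,0,0],
    [-1,-90,-156,222,7.5,0,0],
    [-1,-105,-182,259,8.75,0,0],
    [-1,-115,-208,296,10,0,0]
  ],
  "grip_force": 25
}}

```text
time: 0.9
position: [0.4184, 0.217, 0.3305]
orientation: [[0.001, 0.994, 0.108], [0.0, 0.108, -0.994], [-1.0, 0.001, -0.0]]
ft_force: [0.5, 0.2, 0.2]
width: 0.0917
```

```bash
cat >> h.py <<'E'
from scipy.spatial.transform import Rotation as Ro
CC=np.array([.492,.286,0]);CA=9.4
def Rz(a): return Ro.from_euler('z',a,degrees=True).as_matrix()
def tool(yaw,tilt=0):  # jaw yaw; tilt about canister-x-like axis (back toward +canister y)
    c,s=np.cos(np.radians(yaw)),np.sin(np.radians(yaw))
    R=np.array([[0,c,s],[0,s,-c],[-1,0,0]])
    return Ro.from_rotvec(-np.radians(tilt)*Rz(CA)[:,0]).as_matrix()@R
def can(p): return CC+Rz(CA)@np.array(p)
def tocan(p): return Rz(CA).T@(np.array(p)-CC)
def go(p,R):
    s=arm.state();R0=np.array(s['orientation']);d=R0.T@(np.array(p)-s['position'])*1e3
    r=Ro.from_matrix(R0.T@R).as_rotvec(degrees=True)/6
    print('goal',np.round(p,4),'shift',np.round(d,1),np.round(np.linalg.norm(d)),'turn/6',np.round(r,2))
def st():
    s=arm.state();R=np.array(s['orientation']);print('t',s['time'],'p',np.round(s['position'],4),'x',np.round(R[:,0],3),'yaw',np.round(np.degrees(np.arctan2(R[1,1],R[0,1])),2),'F',np.round(s['ft_force'],1),'w',round(s['width'],4),'q',np.round(s['joint_positions'],1))
E
python3 -c "
from h import *
st();go([.42,-.12,.33],tool(-43));go([.382,-.328,.25],tool(-73.3));print(arm.state()['orientation'])"
```

```text
t 0.9 p [0.4184 0.217  0.3305] x [ 0.001  0.    -1.   ] yaw 6.21 F [0.5 0.2 0.2] w 0.0917 q [12.7 -9.7 97.3  0.  92.4  6.5]
goal [ 0.42 -0.12  0.33] shift [  0.4 -34.9 335.2] 337.0 turn/6 [ 8.2  -0.01 -0.01]
goal [ 0.382 -0.328  0.25 ] shift [ 80.3 -95.3 537.9] 552.0 turn/6 [ 1.325e+01 -1.000e-02 -1.000e-02]
[[ 1.07795221e-03  9.94124113e-01  1.08240872e-01]
 [ 3.51157216e-04  1.08240552e-01 -9.94124670e-01]
 [-9.99999357e-01  1.10962845e-03 -2.32415714e-04]]
```

Call:
{"api": "play_rows", "payload": {
  "series": [
    [-1,0,-4,42,1,0,0],
    [-1,0,-8,84,2,0,0],
    [-1,0,-12,126,3,0,0],
    [-1,0,-17,168,4,0,0],
    [-1,0,-21,210,5,0,0],
    [-1,0,-26,252,6,0,0],
    [-1,0,-30,294,7,0,0],
    [-1,0,-35,335,8.2,0,0]
  ]
}}

```text
time: 1.7
position: [0.4205, -0.1198, 0.3293]
orientation: [[-0.0, 0.732, -0.682], [0.0, -0.682, -0.732], [-1.0, -0.0, -0.0]]
ft_force: [0.5, -0.2, -0.6]
width: 0.0917
```

```bash
python3 -c "
from h import *
st();go([.383,-.328,.21],tool(-73.3))"
```

```text
t 1.7 p [ 0.4205 -0.1198  0.3293] x [-0.  0. -1.] yaw -42.97 F [ 0.5 -0.2 -0.6] w 0.0917 q [-31.8 -15.1 101.9   0.   93.2  11.1]
goal [ 0.383 -0.328  0.21 ] shift [119.2 114.5 177.9] 243.0 turn/6 [5.05 0.   0.  ]
```

Call:
{"api": "play_rows", "payload": {
  "series": [
    [-1,17,16,25,0.7,0,0],
    [-1,34,32,50,1.4,0,0],
    [-1,51,49,76,2.1,0,0],
    [-1,68,65,102,2.9,0,0],
    [-1,85,82,127,3.6,0,0],
    [-1,102,98,152,4.3,0,0],
    [-1,119,114,178,5.05,0,0],
    [-1,119,114,178,5.05,0,0]
  ]
}}

```text
time: 2.5
position: [0.382, -0.3275, 0.2074]
orientation: [[-0.004, 0.288, -0.958], [0.004, -0.958, -0.288], [-1.0, -0.005, 0.003]]
ft_force: [-0.8, 1.3, -0.2]
width: 0.0922
```

```bash
python3 -c "
from h import *
st();go([.383,-.328,.132],tool(-73.3))"
```

```text
t 2.5 p [ 0.382  -0.3275  0.2074] x [-0.004  0.004 -1.   ] yaw -73.25 F [-0.8  1.3 -0.2] w 0.0922 q [-5.440e+01 -1.100e+00  1.031e+02 -1.000e-01  7.840e+01  1.890e+01]
goal [ 0.383 -0.328  0.132] shift [75.4  1.1 -1. ] 75.0 turn/6 [0.01 0.02 0.04]
```

Descend to 0.132 and close.

Call:
{"api": "play_rows", "payload": {
  "series": [
    [-1,15,1,-1,0,0,0],
    [-1,35,1,-1,0,0,0],
    [-1,55,1,-1,0,0,0],
    [-1,70,1,-1,0,0,0],
    [-1,75,1,-1,0,0,0],
    [-1,75,1,-1,0,0,0],
    [0.3,75,1,-1,0,0,0],
    [1,75,1,-1,0,0,0]
  ]
}}

```text
time: 3.3
position: [0.386, -0.3275, 0.1368]
orientation: [[0.001, 0.293, -0.956], [-0.002, -0.956, -0.293], [-1.0, 0.002, -0.001]]
ft_force: [-1.0, 0.2, -0.0]
width: 0.0775
```

Call:
{"api": "play_rows", "payload": {
  "series": [
    [1,0,0,0,0,0,0],
    [1,0,0,0,0,0,0],
    [1,0,0,0,0,0,0],
    [1,0,0,0,0,0,0],
    [1,-5,0,0,0,0,0],
    [1,-10,0,0,0,0,0],
    [1,-20,0,0,0,0,0],
    [1,-30,0,0,0,0,0]
  ]
}}

```text
time: 4.1
position: [0.3855, -0.3271, 0.1667]
orientation: [[0.0, 0.293, -0.956], [-0.0, -0.956, -0.293], [-1.0, 0.0, -0.0]]
ft_force: [-0.2, 0.4, 0.3]
width: 0.0136
```

```bash
python3 -c "
from h import *
st();go([.383,-.328,.29],tool(-73.3))"
```

```text
t 4.1 p [ 0.3855 -0.3271  0.1667] x [ 0. -0. -1.] yaw -72.98 F [-0.2  0.4  0.3] w 0.0136 q [-54.    1.1 105.6   0.   73.3  18.9]
goal [ 0.383 -0.328  0.29 ] shift [-123.3    0.2    2.6] 123.0 turn/6 [ 0.05 -0.   -0.  ]
```

Call:
{"api": "play_rows", "payload": {
  "series": [
    [1,0,0,0,0,0,0],
    [1,0,0,0,0,0,0],
    [1,0,0,0,0,0,0],
    [1,0,0,0,0,0,0],
    [1,0,0,0,0,0,0],
    [1,0,0,0,0,0,0],
    [1,0,0,0,0,0,0],
    [1,0,0,0,0,0,0]
  ]
}}

```text
time: 4.9
position: [0.3854, -0.3269, 0.1655]
orientation: [[-0.0, 0.293, -0.956], [0.0, -0.956, -0.293], [-1.0, -0.0, 0.0]]
ft_force: [-0.1, 0.3, 0.1]
width: 0.0004
```

```bash
python3 -c "
from h import *
st();cap('scene','s1.png')
a=cv2.imread('pics/s1.png')[60:300,40:280];cv2.imwrite('pics/s1c.png',cv2.resize(a,None,fx=2.4,fy=2.4))"
```

```text
t 4.9 p [ 0.3854 -0.3269  0.1655] x [-0.  0. -1.] yaw -72.98 F [-0.1  0.3  0.1] w 0.0004 q [-54.    1.2 105.7  -0.   73.2  18.9]
```

View pics/s1c.png

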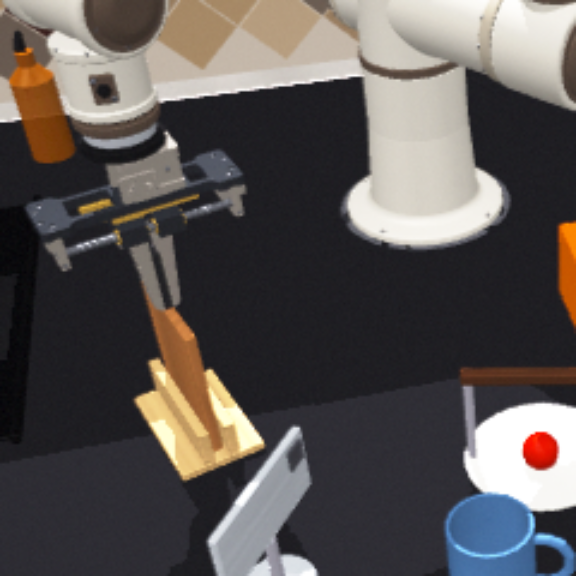

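The crop shows the board still in its slot, with its top at about (170,315) under the shut fingers. They closed too slowly and I lifted too early. I'll reopen and retry.

Call:
{"api": "play_rows", "payload": {
  "series": [
    [-1,-15,0,0,0,0,0],
    [-1,-15,0,0,0,0,0],
    [-1,-15,-1,0,0,0,0],
    [-1,-15,-1,2,0,0,0],
    [-1,-15,-1,2,0,0,0],
    [-1,-15,-1,2,0,0,0],
    [-1,-5,-1,2,0,0,0],
    [-1,5,-1,2,0,0,0]
  ]
}}

```text
time: 5.75
position: [0.3832, -0.3266, 0.1598]
orientation: [[0.0, 0.293, -0.956], [-0.0, -0.956, -0.293], [-1.0, 0.0, -0.0]]
ft_force: [-0.2, -0.1, -0.9]
width: 0.0622
```

Call:
{"api": "play_rows", "payload": {
  "series": [
    [-1,10,0,0,0,0,0],
    [-1,20,0,0,0,0,0],
    [-1,26,0,0,0,0,0],
    [0.5,28,0,0,0,0,0],
    [1,28,0,0,0,0,0],
    [1,28,0,0,0,0,0],
    [1,28,0,0,0,0,0],
    [1,28,0,0,0,0,0]
  ]
}}

```text
time: 6.55
position: [0.3834, -0.3268, 0.133]
orientation: [[0.001, 0.293, -0.956], [-0.001, -0.956, -0.293], [-1.0, 0.001, -0.0]]
ft_force: [1.1, -0.9, -0.3]
width: 0.0504
```

Call:
{"api": "play_rows", "payload": {
  "series": [
    [1,0,0,0,0,0,0],
    [1,0,0,0,0,0,0],
    [1,0,0,0,0,0,0],
    [1,0,0,0,0,0,0],
    [1,0,0,0,0,0,0],
    [1,0,0,0,0,0,0],
    [1,0,0,0,0,0,0],
    [1,0,0,0,0,0,0]
  ]
}}

```text
time: 7.35
position: [0.3832, -0.3266, 0.1326]
orientation: [[-0.0, 0.293, -0.956], [-0.0, -0.956, -0.293], [-1.0, -0.0, 0.0]]
ft_force: [0.3, -0.4, -0.5]
width: 0.0116
```

Call:
{"api": "play_rows", "payload": {
  "series": [
    [1,0,0,0,0,0,0],
    [1,-10,0,0,0,0,0],
    [1,-30,0,0,0,0,0],
    [1,-60,0,0,0,0,0],
    [1,-90,0,0,0,0,0],
    [1,-120,0,0,0,0,0],
    [1,-150,0,0,0,0,0],
    [1,-180,0,0,0,0,0]
  ]
}}

```text
time: 8.15
position: [0.3829, -0.3262, 0.3142]
orientation: [[-0.0, 0.293, -0.956], [0.0, -0.956, -0.293], [-1.0, -0.0, 0.0]]
ft_force: [0.5, -1.4, -1.6]
width: 0.0117
```

```bash
python3 -c "
from h import *
st();go([.46,-.05,.32],tool(-80.6));go(can([0,-.13,.31]),tool(-80.6));
th=20
a=np.radians(th);e=np.array([0,np.sin(a),np.cos(a)]);f=np.array([0,np.cos(a),-np.sin(a)])
# back bottom edge of board on table at canister y=-.0764-gap
for g,h in((.003,.05),(.003,.001)):
    o=np.array([0,-.0764-g,h])-.006*f
    print('tcp can',o+.1226*e); go(can(o+.1226*e),tool(-80.6,th)); print(tool(-80.6,th))
"
```

```text
t 8.15 p [ 0.3829 -0.3262  0.3142] x [-0.  0. -1.] yaw -72.98 F [ 0.5 -1.4 -1.6] w 0.0117 q [-54.2  -4.6  94.4   0.   90.2  18.8]
goal [ 0.46 -0.05  0.32] shift [  -5.8 -241.5 -154.5] 287.0 turn/6 [1.27 0.   0.  ]
goal [0.5132 0.1577 0.31  ] shift [   4.3 -424.6 -266.2] 501.0 turn/6 [1.27 0.   0.  ]
tcp can [ 0.         -0.04310649  0.16725844]
goal [0.499  0.2435 0.1673] shift [ 147.  -510.7 -277.7] 600.0 turn/6 [ 1.26 -0.22  3.33]
[[ 5.58607690e-02  1.53476202e-01 -9.86572162e-01]
 [-3.37427552e-01 -9.27074580e-01 -1.63325962e-01]
 [-9.39692621e-01  3.42020143e-01  3.73746279e-18]]
tcp can [ 0.         -0.04310649  0.11825844]
goal [0.499  0.2435 0.1183] shift [ 196.  -510.7 -277.8] 613.0 turn/6 [ 1.26 -0.22  3.33]
[[ 5.58607690e-02  1.53476202e-01 -9.86572162e-01]
 [-3.37427552e-01 -9.27074580e-01 -1.63325962e-01]
 [-9.39692621e-01  3.42020143e-01  3.73746279e-18]]
```

Call:
{"api": "play_rows", "payload": {
  "series": [
    [1,0,-15,-10,0.1,0,0],
    [1,0,-45,-29,0.3,0,0],
    [1,0,-80,-51,0.5,0,0],
    [1,0,-115,-74,0.7,0,0],
    [1,0,-150,-96,0.9,0,0],
    [1,0,-185,-119,1.1,0,0],
    [1,0,-220,-141,1.27,0,0],
    [1,0,-255,-162,1.27,0,0]
  ]
}}

```text
time: 8.95
position: [0.4634, -0.0335, 0.313]
orientation: [[0.0, 0.163, -0.987], [0.0, -0.987, -0.163], [-1.0, 0.0, -0.0]]
ft_force: [0.7, -1.7, -2.2]
width: 0.0116
```

```bash
cat >> h.py <<'E'
def lean(g,h,th=20,L=.1226,x=0):
    a=np.radians(th);e=np.array([0,np.sin(a),np.cos(a)]);f=np.array([0,np.cos(a),-np.sin(a)])
    o=np.array([x,-.04-.1*np.tan(a)-g,h])-.006*f
    go(can(o+L*e),tool(-80.6,th))
E
python3 -c "
from h import *
st();lean(.03,.1);lean(.003,.03)"
```

```text
t 8.95 p [ 0.4634 -0.0335  0.313 ] x [ 0.  0. -1.] yaw -80.63 F [ 0.7 -1.7 -2.2] w 0.0116 q [-19.1 -10.6 100.    0.   90.6  61.5]
goal [0.5034 0.2168 0.2173] shift [  95.8 -240.5  -80.3] 271.0 turn/6 [-0.   -0.    3.33]
goal [0.499  0.2435 0.1473] shift [ 165.8 -267.5  -80.2] 325.0 turn/6 [-0.   -0.    3.33]
```

Call:
{"api": "play_rows", "payload": {
  "series": [
    [1,0,-25,-8,0.3,0,0],
    [1,0,-65,-21,0.8,0,0],
    [1,5,-108,-36,1.4,0,0],
    [1,15,-150,-50,2.0,0,0],
    [1,35,-190,-63,2.6,0,3.33],
    [1,60,-220,-73,0,0,3.33],
    [1,85,-236,-79,0,0,3.33],
    [1,96,-240,-80,0,0,3.33]
  ]
}}

```text
time: 9.75
position: [0.5004, 0.2179, 0.2126]
orientation: [[0.052, 0.162, -0.985], [-0.339, -0.925, -0.17], [-0.939, 0.343, 0.007]]
ft_force: [-0.3, -0.5, -2.1]
width: 0.0117
```

```bash
python3 -c "
from h import *
st();print(arm.state()['orientation']);lean(.003,.03);lean(.003,.01)"
```

```text
t 9.75 p [0.5004 0.2179 0.2126] x [ 0.052 -0.339 -0.939] yaw -80.04 F [-0.3 -0.5 -2.1] w 0.0117 q [ 22.2  11.3  91.4 -19.6  82.6 105.8]
[[ 0.05194631  0.16243019 -0.98535172]
 [-0.33884058 -0.92528574 -0.1703918 ]
 [-0.93940867  0.34272837  0.00697276]]
goal [0.499  0.2435 0.1473] shift [ 52.7 -46.3  -3.5] 70.0 turn/6 [ 0.09  0.04 -0.01]
goal [0.499  0.2435 0.1273] shift [ 71.5 -53.2  -3.7] 89.0 turn/6 [ 0.09  0.04 -0.01]
```

I put a tilt ramp in the wrong column for a few rows, but the pose recovered and nothing was touched. Approaching now.

Call:
{"api": "play_rows", "payload": {
  "series": [
    [1,10,-9,-1,0,0,0],
    [1,22,-20,-2,0,0,0],
    [1,34,-31,-3,0.09,0.04,0],
    [1,44,-40,-3,0.09,0.04,0],
    [1,50,-45,-3.5,0.09,0.04,0],
    [1,53,-46,-3.5,0.09,0.04,0],
    [1,53,-46,-3.5,0.09,0.04,0],
    [1,53,-46,-3.5,0.09,0.04,0]
  ]
}}

```text
time: 10.55
position: [0.503, 0.2398, 0.1517]
orientation: [[0.061, 0.144, -0.988], [-0.336, -0.929, -0.156], [-0.94, 0.342, -0.008]]
ft_force: [0.8, -0.6, -2.4]
width: 0.0116
```

```bash
python3 -c "
from h import *
st();lean(.003,.004);lean(.003,.0)
cap('scene','s2.png');a=cv2.imread('pics/s2.png')[70:290,240:500];cv2.imwrite('pics/s2c.png',cv2.resize(a,None,fx=2.7,fy=2.7,interpolation=cv2.INTER_CUBIC))"
```

```text
t 10.55 p [0.503  0.2398 0.1517] x [ 0.061 -0.336 -0.94 ] yaw -81.22 F [ 0.8 -0.6 -2.4] w 0.0116 q [ 24.1  16.3  92.7 -19.9  76.8 110.8]
goal [0.499  0.2435 0.1213] shift [ 27.2 -14.4   3.6] 31.0 turn/6 [-0.1  -0.05  0.  ]
goal [0.499  0.2435 0.1173] shift [ 30.9 -15.7   3.6] 35.0 turn/6 [-0.1  -0.05  0.  ]
```

View pics/s2c.png

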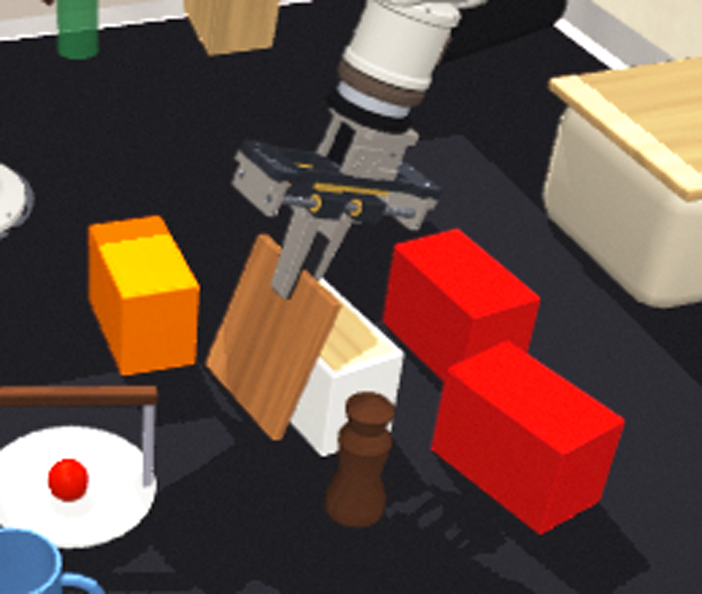

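The crop shows the board held by its top and tilted, centred just ahead of the canister's front and clear of the mill (360,460). Lowering.

Call:
{"api": "play_rows", "payload": {
  "series": [
    [1,7,-4,1,0,0,0],
    [1,14,-7,2,0,0,0],
    [1,20,-10,3.5,-0.1,-0.05,0],
    [1,24,-13,3.5,-0.1,-0.05,0],
    [1,27,-14.5,3.5,-0.1,-0.05,0],
    [1,29,-15,3.5,-0.1,-0.05,0],
    [1,29,-15,3.5,-0.1,-0.05,0],
    [1,29,-15,3.5,-0.1,-0.05,0]
  ]
}}

```text
time: 11.4
position: [0.4988, 0.2435, 0.1189]
orientation: [[0.055, 0.154, -0.986], [-0.337, -0.927, -0.164], [-0.94, 0.342, 0.001]]
ft_force: [0.6, -0.3, -2.0]
width: 0.0119
```

```bash
python3 -c "
from h import *
st();lean(.003,.0);lean(.003,-.002)"
```

```text
t 11.4 p [0.4988 0.2435 0.1189] x [ 0.055 -0.337 -0.94 ] yaw -80.55 F [ 0.6 -0.3 -2. ] w 0.0119 q [ 24.6  18.5  93.9 -20.   74.  111.8]
goal [0.499  0.2435 0.1173] shift [ 1.6 -0.5 -0.2] 2.0 turn/6 [0.01 0.01 0.  ]
goal [0.499  0.2435 0.1153] shift [ 3.5 -1.2 -0.2] 4.0 turn/6 [0.01 0.01 0.  ]
```

Call:
{"api": "play_rows", "payload": {
  "series": [
    [1,0.5,-0.2,0,0,0,0],
    [1,1,-0.4,0,0,0,0],
    [1,1.5,-0.5,0,0,0,0],
    [1,2,-0.7,0,0,0,0],
    [1,2.5,-0.9,0,0,0,0],
    [1,3,-1,0,0,0,0],
    [1,3,-1,0,0,0,0],
    [1,3,-1,0,0,0,0]
  ]
}}

```text
time: 12.2
position: [0.4989, 0.2438, 0.1171]
orientation: [[0.056, 0.154, -0.986], [-0.337, -0.927, -0.164], [-0.94, 0.342, 0.0]]
ft_force: [-3.8, 2.0, 7.0]
width: 0.0118
```

Contact at 7 N up. Opening slightly and retracting along the board.

Call:
{"api": "play_rows", "payload": {
  "series": [
    [0.6,0,0,0,0,0,0],
    [0.45,0,0,0,0,0,0],
    [0.4,0,0,0,0,0,0],
    [0.4,0,0,0,0,0,0],
    [0.4,0,0,0,0,0,0],
    [0.4,0,0,0,0,0,0],
    [0.4,0,0,0,0,0,0],
    [0.4,0,0,0,0,0,0]
  ]
}}

```text
time: 13.0
position: [0.4986, 0.2434, 0.1155]
orientation: [[0.055, 0.155, -0.986], [-0.337, -0.927, -0.164], [-0.94, 0.342, 0.001]]
ft_force: [-0.3, -0.8, -0.1]
width: 0.0269
```

Call:
{"api": "play_rows", "payload": {
  "series": [
    [0.4,-3,0,0,0,0,0],
    [0.4,-8,0,0,0,0,0],
    [0.4,-16,0,0,0,0,0],
    [0.4,-26,0,0,0,0,0],
    [0.4,-40,0,0,0,0,0],
    [0.4,-60,0,0,0,0,0],
    [0.4,-85,0,0,0,0,0],
    [0.4,-110,0,0,0,0,0]
  ]
}}

```text
time: 13.8
position: [0.4925, 0.2812, 0.2209]
orientation: [[0.056, 0.154, -0.986], [-0.337, -0.927, -0.164], [-0.94, 0.341, 0.001]]
ft_force: [0.3, 0.2, 0.3]
width: 0.0272
```

```bash
python3 -c "
from h import *
st();go([.555,.0127,.24],tool(-15.8));go([.53,.12,.26],tool(-50))
cap('scene','s3.png');cap('top','t3.png');a=cv2.imread('pics/s3.png')[100:290,200:480];b=cv2.imread('pics/t3.png')[130:260,140:340]
a=cv2.resize(a,(560,380));b=cv2.resize(b,None,fx=1.6,fy=1.6);cv2.imwrite('pics/s3c.png',cv2.vconcat([a,cv2.copyMakeBorder(b,0,0,0,240,0)]))"
```

```text
t 13.8 p [0.4925 0.2812 0.2209] x [ 0.056 -0.337 -0.94 ] yaw -80.54 F [0.3 0.2 0.3] w 0.0272 q [ 28.1  15.3  85.7 -18.9  85.8 111.2]
goal [0.555  0.0127 0.24  ] shift [ 75.9 265.1 -17.6] 276.0 turn/6 [-10.68   1.88  -2.96]
goal [0.53 0.12 0.26] shift [ 19.6 168.6 -10.5] 170.0 turn/6 [-5.04  0.89 -3.25]
```

View pics/s3c.png

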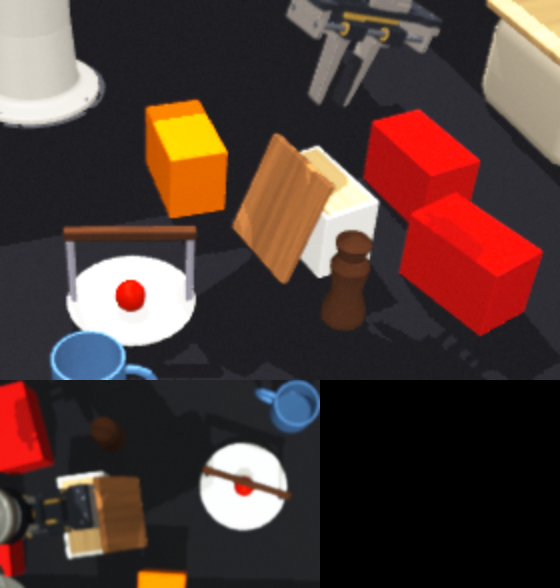

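The picture shows the board leaning on the canister on its own, with its foot at about (265,255), and the mill, dish and tomato undisturbed. On to the dish.

Call:
{"api": "play_rows", "payload": {
  "series": [
    [0.3,-5,15,-1,-0.5,0.1,-0.3],
    [0,-5,38,-2,-1.2,0.2,-0.8],
    [-0.2,0,62,-4,-1.9,0.3,-1.2],
    [-0.3,5,86,-5,-2.6,0.5,-1.7],
    [-0.3,10,110,-7,-3.3,0.6,-2.1],
    [-0.3,14,132,-8,-4,0.7,-2.6],
    [-0.3,18,154,-9,-4.6,0.8,-3],
    [-0.3,20,169,-10,-5.04,0.89,-3.25]
  ]
}}

```text
time: 14.7
position: [0.5296, 0.1168, 0.2573]
orientation: [[-0.002, 0.643, -0.766], [0.001, -0.766, -0.643], [-1.0, -0.002, 0.001]]
ft_force: [-0.8, 0.1, -0.0]
width: 0.0597
```

```bash
python3 -c "
from h import *
st();go([.5537,.0125,.2],tool(-15.8))"
```

```text
t 14.7 p [0.5296 0.1168 0.2573] x [-0.002  0.001 -1.   ] yaw -49.99 F [-0.8  0.1 -0. ] w 0.0597 q [-0.4  2.8 93.5  0.  83.9 49.6]
goal [0.5537 0.0125 0.2   ] shift [57.2 95.4 48.5] 121.0 turn/6 [-5.7   0.01  0.02]
```

Call:
{"api": "play_rows", "payload": {
  "series": [
    [-0.3,8,14,7,-0.8,0,0],
    [-0.3,18,30,15,-1.8,0,0],
    [-0.3,28,47,24,-2.8,0,0],
    [-0.3,38,63,32,-3.8,0,0],
    [-0.3,48,80,41,-4.8,0,0],
    [-0.3,57,95.4,48.5,-5.7,0,0],
    [-0.3,57,95.4,48.5,-5.7,0,0],
    [-0.3,57,95.4,48.5,-5.7,0,0]
  ]
}}

```text
time: 15.5
position: [0.5533, 0.0147, 0.2003]
orientation: [[-0.002, 0.961, -0.275], [0.0, -0.275, -0.961], [-1.0, -0.002, 0.0]]
ft_force: [0.4, 0.6, -0.7]
width: 0.06
```

```bash
python3 -c "
from h import *
st();go([.5537,.0125,.105],tool(-15.8))"
```

```text
t 15.5 p [0.5533 0.0147 0.2003] x [-0.002  0.    -1.   ] yaw -15.98 F [ 0.4  0.6 -0.7] w 0.06 q [-11.    6.6  95.8  -0.   77.7   5. ]
goal [0.5537 0.0125 0.105 ] shift [95.3  1.2  2. ] 95.0 turn/6 [-0.03  0.    0.02]
```

Call:
{"api": "play_rows", "payload": {
  "series": [
    [-0.3,10,1,1,0,0,0],
    [-0.3,25,1,2,0,0,0.02],
    [-0.3,42,1,2,0,0,0.02],
    [-0.3,60,1,2,0,0,0.02],
    [-0.3,76,1,2,0,0,0.02],
    [-0.3,88,1,2,0,0,0.02],
    [-0.3,95,1,2,0,0,0.02],
    [-0.3,95,1,2,0,0,0.02]
  ]
}}

```text
time: 16.3
position: [0.5534, 0.0127, 0.1049]
orientation: [[-0.001, 0.962, -0.272], [-0.0, -0.272, -0.962], [-1.0, -0.001, 0.001]]
ft_force: [-0.5, 0.2, -0.9]
width: 0.0601
```

```bash
python3 -c "
from h import *
st();go([.5537,.0125,.105],tool(-15.8));c=cap('top','t4.png')
b=c['img'][160:235,250:340,::-1];cv2.imwrite('pics/t4c.png',cv2.resize(b,None,fx=6,fy=6))"
```

```text
t 16.3 p [0.5534 0.0127 0.1049] x [-0.001 -0.    -1.   ] yaw -15.8 F [-0.5  0.2 -0.9] w 0.0601 q [-11.2  12.3 100.8  -0.   66.9   4.6]
goal [0.5537 0.0125 0.105 ] shift [-0.1  0.3  0.1] 0.0 turn/6 [-0.    0.01  0.01]
```

On target. Closing gradually.

Call:
{"api": "play_rows", "payload": {
  "series": [
    [-0.1,0,0,0,0,0,0],
    [0.1,0,0,0,0,0,0],
    [0.25,0,0,0,0,0,0],
    [0.35,0,0,0,0,0,0],
    [0.45,0,0,0,0,0,0],
    [0.52,0,0,0,0,0,0],
    [0.58,0,0,0,0,0,0],
    [0.62,0,0,0,0,0,0]
  ],
  "grip_force": 35
}}

```text
time: 17.15
position: [0.5541, 0.0122, 0.1058]
orientation: [[0.001, 0.962, -0.272], [-0.001, -0.272, -0.962], [-1.0, 0.001, 0.0]]
ft_force: [0.7, -0.3, -0.3]
width: 0.0177
```

Call:
{"api": "play_rows", "payload": {
  "series": [
    [0.65,0,0,0,0,0,0],
    [0.67,0,0,0,0,0,0],
    [0.69,0,0,0,0,0,0],
    [0.71,0,0,0,0,0,0],
    [0.75,0,0,0,0,0,0],
    [0.85,0,0,0,0,0,0],
    [1,0,0,0,0,0,0],
    [1,0,0,0,0,0,0]
  ]
}}

```text
time: 17.95
position: [0.5544, 0.0122, 0.106]
orientation: [[0.002, 0.962, -0.272], [-0.001, -0.272, -0.962], [-1.0, 0.002, 0.0]]
ft_force: [1.7, -0.0, 0.7]
width: 0.0137
```

Call:
{"api": "play_rows", "payload": {
  "series": [
    [1,0,0,0,0,0,0],
    [1,0,0,0,0,0,0],
    [1,-0.5,0,0,0,0,0],
    [1,-1,0,0,0,0,0],
    [1,-2,0,0,0,0,0],
    [1,-3.5,0,0,0,0,0],
    [1,-5,0,0,0,0,0],
    [1,-7,0,0,0,0,0]
  ]
}}

```text
time: 18.75
position: [0.5537, 0.0124, 0.1126]
orientation: [[-0.0, 0.962, -0.272], [-0.001, -0.272, -0.962], [-1.0, 0.0, 0.001]]
ft_force: [0.7, 0.2, -4.2]
width: 0.0134
```

Call:
{"api": "play_rows", "payload": {
  "series": [
    [1,-3,0,0,0,0,0],
    [1,-7,0,0,0,0,0],
    [1,-12,0,0,0,0,0],
    [1,-18,0,0,0,0,0],
    [1,-24,0,0,0,0,0],
    [1,-30,0,0,0,0,0],
    [1,-36,0,0,0,0,0],
    [1,-42,0,0,0,0,0]
  ]
}}

```text
time: 19.55
position: [0.5541, 0.0123, 0.1554]
orientation: [[0.001, 0.962, -0.272], [-0.001, -0.272, -0.962], [-1.0, 0.001, 0.0]]
ft_force: [0.0, -0.4, -3.9]
width: 0.0139
```

Call:
{"api": "play_rows", "payload": {
  "series": [
    [1,-6,0,0,0,0,0],
    [1,-12,0,0,0,0,0],
    [1,-18,0,0,0,0,0],
    [1,-23,0,0,0,0,0],
    [1,-27,0,0,0,0,0],
    [1,-29,0,0,0,0,0],
    [1,-30,0,0,0,0,0],
    [1,-30,0,0,0,0,0]
  ]
}}

```text
time: 20.35
position: [0.554, 0.0123, 0.1848]
orientation: [[0.001, 0.962, -0.272], [-0.001, -0.272, -0.962], [-1.0, 0.001, 0.001]]
ft_force: [-0.2, 0.5, -4.1]
width: 0.0134
```

```bash
python3 -c "
from h import *
st();go(can([0,-.22,.185]),tool(-80.6));cap('scene','s5.png')
a=cv2.imread('pics/s5.png')[60:330,180:480];cv2.imwrite('pics/s5c.png',cv2.resize(a,None,fx=2,fy=2,interpolation=cv2.INTER_CUBIC))"
```

```text
t 20.35 p [0.554  0.0123 0.1848] x [ 0.001 -0.001 -1.   ] yaw -15.81 F [-0.2  0.5 -4.1] w 0.0134 q [-11.2   7.3  96.9  -0.   75.7   4.6]
goal [0.5279 0.069  0.185 ] shift [ -0.3 -40.5 -47.4] 62.0 turn/6 [ 1.08e+01 -0.00e+00 -1.00e-02]
```

View pics/s5c.png

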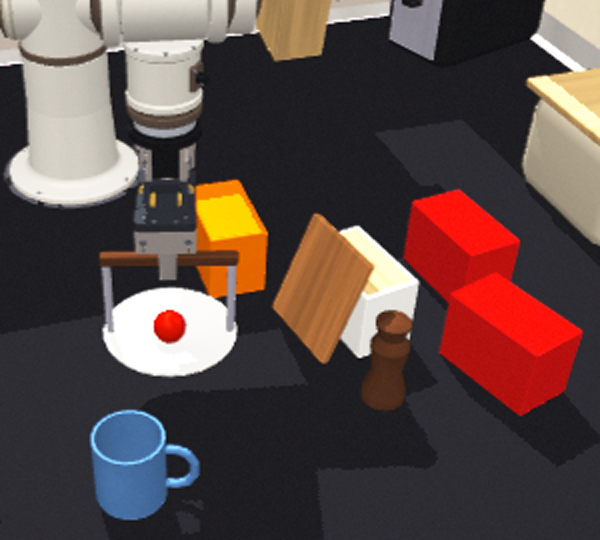

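The dish is up and level with the tomato in the middle at (170,327), and the board is still leaning. Turning slowly in place first.

Call:
{"api": "play_rows", "payload": {
  "series": [
    [1,0,0,0,0.1,0,0],
    [1,0,0,0,0.3,0,0],
    [1,0,0,0,0.6,0,0],
    [1,0,0,0,1.0,0,0],
    [1,0,0,0,1.45,0,0],
    [1,0,0,0,1.9,0,0],
    [1,0,0,0,2.35,0,0],
    [1,0,0,0,2.8,0,0]
  ]
}}

```text
time: 21.2
position: [0.5539, 0.0123, 0.1847]
orientation: [[0.001, 0.841, -0.541], [-0.001, -0.541, -0.841], [-1.0, 0.001, 0.0]]
ft_force: [-0.5, 0.8, -4.4]
width: 0.0134
```

Call:
{"api": "play_rows", "payload": {
  "series": [
    [1,0,0,0,0.45,0,0],
    [1,0,0,0,0.9,0,0],
    [1,0,0,0,1.35,0,0],
    [1,0,0,0,1.8,0,0],
    [1,0,0,0,2.25,0,0],
    [1,0,0,0,2.7,0,0],
    [1,0,0,0,3.15,0,0],
    [1,0,0,0,3.6,0,0]
  ]
}}

```text
time: 22.0
position: [0.5539, 0.0123, 0.1846]
orientation: [[0.001, 0.583, -0.813], [-0.001, -0.813, -0.583], [-1.0, 0.001, -0.0]]
ft_force: [0.4, -0.3, -4.4]
width: 0.0136
```

Call:
{"api": "play_rows", "payload": {
  "series": [
    [1,0,0,0,0.45,0,0],
    [1,0,0,0,0.9,0,0],
    [1,0,0,0,1.35,0,0],
    [1,0,0,0,1.8,0,0],
    [1,0,0,0,2.25,0,0],
    [1,0,0,0,2.7,0,0],
    [1,0,0,0,3.15,0,0],
    [1,0,0,0,3.6,0,0]
  ]
}}

```text
time: 22.8
position: [0.5539, 0.0123, 0.1847]
orientation: [[0.001, 0.242, -0.97], [-0.001, -0.97, -0.242], [-1.0, 0.001, -0.0]]
ft_force: [0.4, -0.7, -4.7]
width: 0.0137
```

Call:
{"api": "play_rows", "payload": {
  "series": [
    [1,0,0,0,0.35,0,0],
    [1,0,0,0,0.6,0,0],
    [1,0,0,0,0.75,0,0],
    [1,0,0,0,0.8,0,0],
    [1,0,0,0,0.8,0,0],
    [1,0,0,0,0.8,0,0],
    [1,0,0,0,0.8,0,0],
    [1,0,0,0,0.8,0,0]
  ]
}}

```text
time: 23.6
position: [0.554, 0.0123, 0.1848]
orientation: [[0.001, 0.163, -0.987], [-0.001, -0.987, -0.163], [-1.0, 0.001, -0.001]]
ft_force: [0.0, 1.3, -4.2]
width: 0.0139
```

```bash
python3 -c "
from h import *
st();go(can([0,-.22,.185]),tool(-80.6));cap('top','t6.png');cap('scene','s6.png')"
```

```text
t 23.6 p [0.554  0.0123 0.1848] x [ 0.001 -0.001 -1.   ] yaw -80.6 F [ 0.   1.3 -4.2] w 0.0139 q [-11.2   7.3  96.9  -0.   75.7  69.4]
goal [0.5279 0.069  0.185 ] shift [ -0.3 -60.1  16.5] 62.0 turn/6 [-0.   -0.01 -0.01]
```

Call:
{"api": "play_rows", "payload": {
  "series": [
    [1,0,-0.5,0.4,0,0,0],
    [1,0,-2,1.5,0,0,0],
    [1,0,-4.5,3.5,0,0,0],
    [1,0,-8,6,0,0,0],
    [1,0,-12,9,0,0,0],
    [1,0,-15.5,12,0,0,0],
    [1,0,-18,14,0,0,0],
    [1,0,-20,16,0,0,0]
  ]
}}

```text
time: 24.5
position: [0.5347, 0.0297, 0.1848]
orientation: [[0.001, 0.163, -0.987], [-0.001, -0.987, -0.163], [-1.0, 0.001, -0.001]]
ft_force: [0.2, -0.2, -4.1]
width: 0.0137
```

Call:
{"api": "play_rows", "payload": {
  "series": [
    [1,0,-1,0.4,0,0,0],
    [1,0,-1,0.5,0,0,0],
    [1,0,-1,0.5,0,0,0],
    [1,0,-1,0.5,0,0,0],
    [1,0,-1,0.5,0,0,0],
    [1,0,-1,0.5,0,0,0],
    [1,0,-1,0.5,0,0,0],
    [1,0,-1,0.5,0,0,0]
  ]
}}

```text
time: 25.3
position: [0.5343, 0.0303, 0.1848]
orientation: [[0.001, 0.163, -0.987], [-0.001, -0.987, -0.163], [-1.0, 0.001, -0.001]]
ft_force: [-0.9, -0.4, -4.3]
width: 0.0134
```

Call:
{"api": "play_rows", "payload": {
  "series": [
    [1,0,0,0,0,0,0],
    [1,0,0,0,0,0,0],
    [1,0,0,0,0,0,0],
    [1,0,0,0,0,0,0],
    [1,0,0,0,0,0,0],
    [1,0,0,0,0,0,0],
    [1,0,0,0,0,0,0],
    [1,0,0,0,0,0,0]
  ]
}}

```text
time: 26.1
position: [0.5343, 0.0303, 0.1848]
orientation: [[0.001, 0.163, -0.987], [-0.001, -0.987, -0.163], [-1.0, 0.001, -0.001]]
ft_force: [0.0, -0.3, -4.0]
width: 0.0137
```

```bash
python3 -c "
from h import *
st();print(tocan(arm.state()['position']));cap('top','t7.png');cap('scene','s7.png')
a=cv2.imread('pics/s7.png')[60:330,160:480];b=cv2.imread('pics/t7.png')[120:270,120:420]
a=cv2.resize(a,None,fx=1.25,fy=1.25);b=cv2.resize(b,None,fx=1.333,fy=1.333);b=b[:,:400]
h=max(a.shape[0],b.shape[0]);p=lambda i:cv2.copyMakeBorder(i,0,h-i.shape[0],0,0,0)
cv2.imwrite('pics/f7.png',cv2.hconcat([p(a),p(b)]))"
```

```text
t 26.1 p [0.5343 0.0303 0.1848] x [ 0.001 -0.001 -1.   ] yaw -80.6 F [ 0.  -0.3 -4. ] w 0.0137 q [-9.7  4.5 99.9 -0.  75.5 70.9]
[-1.11003707e-06 -2.59138811e-01  1.84791166e-01]
```

View pics/f7.png

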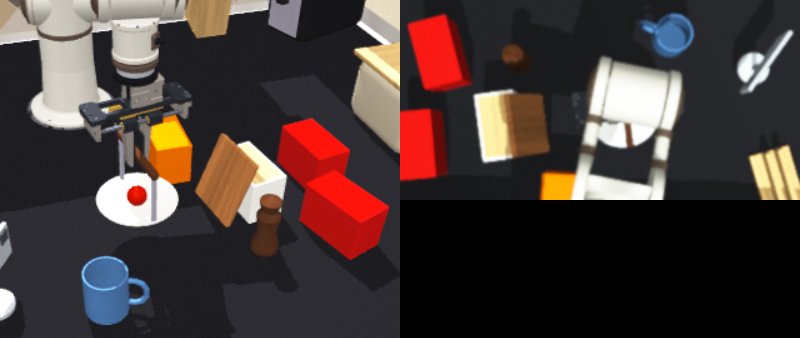

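The dish is level and turned with its bar parallel to the front, with the tomato in the middle at (137,196). The board is leaning and centred, and the mug, mill and phone are in place.

```bash
python3 -c "
from h import *
print(arm.sign_off())"
```

```text
the job is handed in; nothing more can be done
None
```

The board now leans on the front of the white canister, let go, and the arm is holding the turned dish in front of it. I handed the job in at about 26 s of the 69 s allowed; the sign-off gives no verdict.

- **Board:** I set it down tilted 20° on the canister's centre line, with its foot pressed onto the worktop at about 7 N, then released it. Later pictures show it still leaning and centred. I didn't measure its final angle separately.
- **Dish:** I lifted it about 8 cm before turning it 65°, which the measured angles gave as parallel to the canister's front. By the arm's last pose:
  - The bar is parallel to the front and sideways offset is about 0 mm.
  - The dish is about 22 cm ahead of the canister's front.
  - The base is about 8 cm up, inferred from the grip height.
  - The arm was still. The grip was closed on the bar at 13.7 mm, carrying about 4 N.
- **Tomato, phone, mug and mill:** In the last pictures the tomato sits in the middle of the dish and the phone, mug and mill look unmoved. I judged these by eye.

Two things went wrong on the way, with no lasting effect. The first grasp of the board missed because I lifted before the slow fingers had closed; the board stayed in its slot and the second try held. One carry move also had a short wrong twist, in free space with nothing touched.

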